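# Slide the long plate off its lane and finish the plate stack

### The job

Slide the longer of the two flat metal plates along its lane on the blue case until its end sticks out well past the edge of the case that faces the narrow plate stack, without letting it tip off. Pick it up by that end and lower it onto that stack, so that it lies flat, centred and lengthways on top before you let go. Leave the shorter plate where it lies.

Things in the scene. Friction and masses are not known exactly. Their poses are not given: they have to be found in the camera images.
- long_plate_center (a point): Centre (half-way up) of the long bare-aluminium plate, the one to move: 50 wide (its x), 120 long (its y), 5 thick (z, up), about 80 g, a dark hole mark near each end. Lies flat in one of the case's two lanes, its y along the lane, its front end 40 to 70 mm short of the open edge. In the lane its sides cannot be gripped (2 mm gaps).
- short_plate_center (a point): Centre (half-way up) of the short plate, same look, 50 by 80 by 5, in the other lane (which lane is which varies). It must stay there.
- case: Fixed light-blue case, 190 (x) by 260 (y) by 60 tall; origin at the centre of its underside, z up. On top two full-length lanes along y (floor at z 60, 54 wide, centred at x -45 and +45, black) between rails 5 high. The open edge to slide to is at y = +130 (robot's left); bench clear beyond, 60 lower. Lanes are empty behind the plates (-y): shut fingers can go down there and push.
- stack_top (a point): Centre of the upper face, 45 above the bench, of the plate stack: a narrow fixed block topped by two aluminium strips 34 wide (x) by 110 long (y); z up. The long plate is to lie with its centre here and its length along this y (either way round). It is wider, sticking out 8 mm on each side, so fingers gripping its sides pass beside the block.
There are look-alikes about, which are no part of the job. What is shaped like the part that bears long_plate_center but red is not meant.

How it is judged (in metres and radians):
On the way, in this order (a step that is already met when the one before it is completed fails the run):
1. the long plate still lies flat on its lane and sticks out at least 25 mm past the open edge (y of long_plate_center in the frame of case above 0.095 m and z of long_plate_center in the frame of case between 0.059 and 0.066 m and angle between long_plate_center's own z axis and vertical below 0.1 rad), for 0.1 s.
2. the long plate is held by the fingers, its centre at least 15 mm above where it lay (height (world z) of long_plate_center above 0.0775 m and contact force between the fingers and long_plate above 0.5 N), for 0.1 s.
3. the long plate is lowered to the stack (centre within 20 mm sideways, and under 10 mm above the stack's top) while the fingers still hold it (horizontal distance between long_plate_center and stack_top below 0.02 m and z of long_plate_center in the frame of stack_top below 0.01 m and contact force between the fingers and long_plate above 0.5 N).
At the end, for the whole second after the job is handed in: The long plate lies flat (within 3.4 degrees) and at rest on the stack, its centre within 15 mm of the stack's centre and its length within 12 degrees of the stack's; the short plate is within 15 mm of where it started (horizontal distance between long_plate_center and stack_top below 0.015 m and z of long_plate_center in the frame of stack_top between 0 and 0.005 m and angle between the y axis of long_plate_center and the y axis of stack_top, either way round below 0.21 rad and angle between long_plate_center's own z axis and vertical below 0.06 rad and linear speed of long_plate below 0.02 m/s and distance of short_plate_center from where it was at the start of the episode below 0.015 m); the robot touches nothing.
It fails at once if the long plate falls off (its centre below 30 mm above the bench) (height (world z) of long_plate_center below 0.03 m).
It fails at once if the short plate is moved 15 mm or more (distance of short_plate_center from where it was at the start of the episode above 0.015 m).
It also fails if it takes over 50 s, if anything falls off the work surface, if the arm or the gripper's body presses on something with over 40 N, if the wrist force passes 120 N, or if a joint passes its speed limit or range.

### The arm

A 6-joint arm with a two-finger parallel gripper is mounted at the origin on the work surface. World frame = base frame: x ahead of the robot, y to its left, z up, the work surface at z = 0. Lengths are in m, angles in degrees, forces in N, time in s.
With the tool pointing down it reaches from about 0.25 to 0.8 m from the base axis. Payload 8.5 kg.
Tool frame: the origin (TCP) lies on the centre line of the jaws, within the pads' length; the fingertips stand 17 mm ahead of it and the grasp point (between the pads) lies 2 mm behind it (bot.tip_reach is the distance from the TCP to the fingertips, in m); z points along the fingers, y is the direction in which the jaws open and shut (so a half turn about z gives the same grasp; the last joint's range is limited). The gripper opens to 85 mm and grips with 20 to 120 N. Pads are 22 mm wide; open, the fingers measure 114 mm over their backs; the gripper's body (76 mm by 85 mm) begins 54 mm behind the grasp point. The pads swing forward as they close: fully open they stand 13 mm farther back than shut.
Start: joints at [-70.588, 13.648, -0.773, 75.585, 0, 90], TCP at [0.174, -0.495, 0.248] pointing down, gripper open.
Joint ranges: [-152.45, 152.45], [-59.26, 108.67], [-65.41, 83.53], [-104.44, 129.93], [-82.83, 76.93], [-180, 180]. Speed limits (degrees/s): [127.2, 127.2, 159.86, 180, 180, 180].

### API

Orientations are given as a 3x3 rotation matrix whose columns are the frame's x, y, z axes.
In Python, from cell import status, vision, hand_in, bot gives the robot as it stands.
- The arm moves only by the tool servo_tool, never from a script. Its argument "series" is a list of rows, each a list of 3 entries, a list of its own where there are three numbers: the closure, from -1 (fully open) to 1 (shut), so that 0 is half open, then the shift along the tool's x, y, z in units of 25 mm (1.0 is 25 mm), then the turn about the tool's z in units of 6 degrees (1.0 is 6 degrees). In form: [[hand, [x, y, z], turn], ...]. A call has 1 to 10 rows; each row shifts and turns the pose as measured when the row begins, along the tool's axes as they then stand; what a row does not reach is not made up. A row lasts 1/10 s, in which the tool goes at most 50 mm and 8.59 degrees, less where a joint would pass 70% of its speed; a pose out of reach is approached as far as the arm can. A call is refused whole if a number of a shift passes 1 or a number of a turn 1, either way. A call with a gripper value outside its range is refused whole. The fingers move at their own pace and stop on an object; "newtons" is the grip in N (left out, the last holds). Time passes only in rows, so rows that do not move let the fingers close. It gives the time, the measured TCP pose, the force and the opening at its end, in the units of the state.
- status.read_state(): the state, without advancing time (a new reading comes with each control period).
- vision.camera(name): name is "side" or "top" or "wrist"; returns a dict with "image" (384x512x3 uint8, blue, green, red), "depth" (384x512 float32, m along the optical axis (not along the pixel's ray), 0 where there is no reading), "fx", "fy", "cx", "cy" (pixels), "dist" ([k1, k2, p1, p2, k3] as OpenCV has them; the pictures are not rectified), "eye" and "attitude" of the camera in the world. Camera axes: x right, y down, z forward; pixel columns grow to the right and rows downward; lengths in m; the calibration is good to about 2 mm. A picture is of the moment at which its call begins.
- hand_in(): hands the job in, once; it reports no verdict.
The state is a dict: "t": time; "qpos": joint angles; "joint_vel": joint speeds; "joint_efforts": joint torques, N m; "ee_pos": TCP position; "tool_rot": TCP orientation; "force": force on the tool from outside, world axes, zero at the start; "moment": the same for the moment, N m; "grip_width": finger opening in m.
Only numpy, scipy, OpenCV 4.12 (cv2) and the standard library are available. Lean on these libraries where they do the work, as an engineer would, in place of code of your own. Each camera call takes 0.05 s, during which the arm holds its last target.

## Working session

There is one attempt and no reset: what is moved stays moved. The work goes in short steps, Python scripts to look and compute and a tool call to move; the robot and the scene stay as the last step left them, time stands still between calls to the robot, and variables do not carry over. Pictures are saved under pics/ and viewed, and the job is handed in when it is done.

Besides the shell and the picture viewer there is one more tool, called after ">>>" by a JSON object that holds its "api" and its "payload", one argument or row to a line. servo_tool: Moves the arm, as the interface text tells. Its arguments: {"type":"object","properties":{"series":{"type":"array"},"newtons":{"type":"number"}},"required":["series"]}

```bash
ls; mkdir -p pics; python3 - <<'E'
from cell import status, vision, bot
import cv2,pickle
print(status.read_state()); print(bot.tip_reach)
for n in ("side","top"):
    c=vision.camera(n); cv2.imwrite(f"pics/{n}0.png",c["image"]); pickle.dump(c,open(f"{n}0.pkl","wb"))
    print(n,{k:c[k] for k in c if k not in("image","depth")})
E
```

```text
pics
{'t': 0.0, 'qpos': array([-7.05874317e+01,  1.36806618e+01, -8.17968303e-01,  7.55844241e+01,
        4.80591486e-06,  9.00011834e+01]), 'joint_vel': array([ 0.02374762, -0.07726045,  0.00929463,  0.15607926,  0.06790928,
        0.00953981]), 'joint_efforts': array([-8.23041773e-04, -5.38778114e+01,  3.46435869e+01,  1.87623646e-02,
        1.58841117e-04, -7.96768347e-06]), 'ee_pos': array([ 0.17435971, -0.49477472,  0.24767334]), 'tool_rot': array([[ 9.43156638e-01,  3.32348198e-01, -4.81711280e-04],
       [ 3.32348547e-01, -9.43155647e-01,  1.36718855e-03],
       [ 5.39380516e-08, -1.44956900e-03, -9.99998949e-01]]), 'force': array([-0.51874799,  0.3296776 , -0.03125236]), 'moment': array([ 0.02297379, -0.03895962, -0.0099256 ]), 'grip_width': 0.0852028593895791}
0.017
side {'fx': 374.8626429050603, 'fy': 374.8626429050603, 'cx': 255.51310171957235, 'cy': 188.48952808407427, 'dist': array([-0.08330277,  0.        ,  0.        ,  0.        ,  0.        ]), 'eye': array([0.38266045, 0.65521865, 0.77249481]), 'attitude': array([[-0.94550995, -0.22728239,  0.2331387 ],
       [-0.32546576,  0.63972791, -0.69629034],
       [ 0.0091092 , -0.73422811, -0.67884174]])}
top {'fx': 364.79276366001653, 'fy': 364.79276366001653, 'cx': 257.3616649526364, 'cy': 185.67593698107245, 'dist': array([-0.07615397,  0.        ,  0.        ,  0.        ,  0.        ]), 'eye': array([ 0.49920085, -0.03639041,  0.99418952]), 'attitude': array([[ 0.0286465 , -0.99254898,  0.11843098],
       [-0.99901112, -0.03245851, -0.03038467],
       [ 0.03400237, -0.11744346, -0.99249729]])}
```

View pics/side0.png

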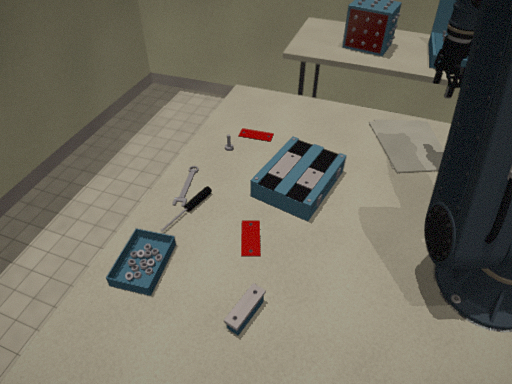

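View pics/top0.png

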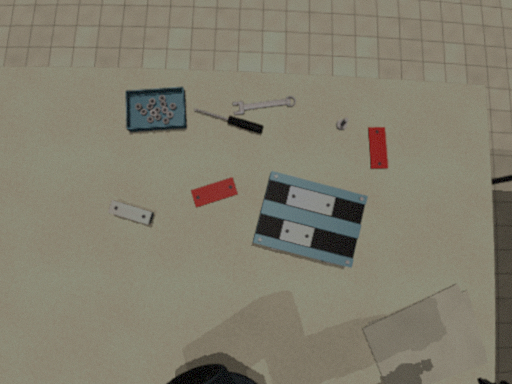

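In the top picture, the things that could be taken for the long plate are:
- the plate in the far lane (311,201), which looks longer
- the plate in the near lane (297,233), which is shorter
- the red plates at (214,192) and (378,147), which are ruled out by colour
- the stack at (133,212), which is the target

I choose (311,201) and will check it in an enlarged crop.

```bash
cat > h.py <<'E'
import numpy as np,cv2,pickle
def K(c): return np.array([[c["fx"],0,c["cx"]],[0,c["fy"],c["cy"]],[0,0,1]])
def ray(c,uv,z):
    """pixels -> world points on plane z"""
    p=cv2.undistortPoints(np.array(uv,float).reshape(-1,1,2),K(c),c["dist"]).reshape(-1,2)
    d=np.c_[p,np.ones(len(p))]@c["attitude"].T
    return c["eye"]+d*((z-c["eye"][2])/d[:,2])[:,None]
def proj(c,P):
    R=c["attitude"].T
    r,_=cv2.projectPoints(np.array(P,float).reshape(-1,3),cv2.Rodrigues(R)[0],-R@c["eye"],K(c),c["dist"])
    return r.reshape(-1,2)
def crop(c,x0,y0,x1,y1,s,fn):
    im=cv2.resize(c["image"][y0:y1,x0:x1],None,fx=s,fy=s,interpolation=cv2.INTER_CUBIC)
    for x in range((x0+9)//10*10,x1,10):
        cv2.putText(im,str(x),(int((x+.5-x0)*s),10),0,.35,(0,255,255),1); cv2.line(im,(int((x+.5-x0)*s),12),(int((x+.5-x0)*s),18),(0,255,255),1)
    for y in range((y0+9)//10*10,y1,10):
        cv2.putText(im,str(y),(0,int((y+.5-y0)*s)),0,.35,(0,255,255),1); cv2.line(im,(22,int((y+.5-y0)*s)),(28,int((y+.5-y0)*s)),(0,255,255),1)
    cv2.imwrite(fn,im)
E
python3 - <<'E'
from h import *
c=pickle.load(open("top0.pkl","rb"))
crop(c,245,165,375,275,6,"pics/t_case.png")
crop(c,100,190,170,235,10,"pics/t_stack.png")
E
```

```text
(no output)
```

View pics/t_case.png

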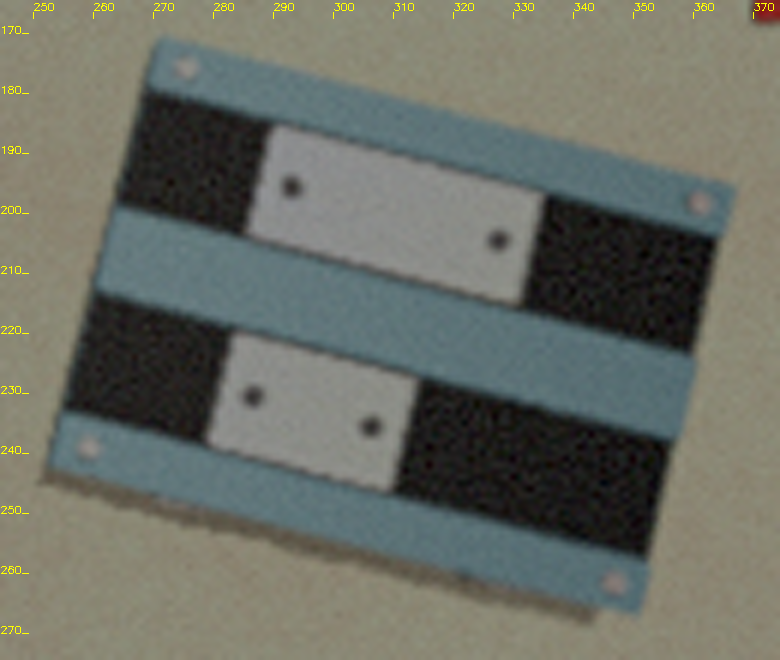

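View pics/t_stack.png

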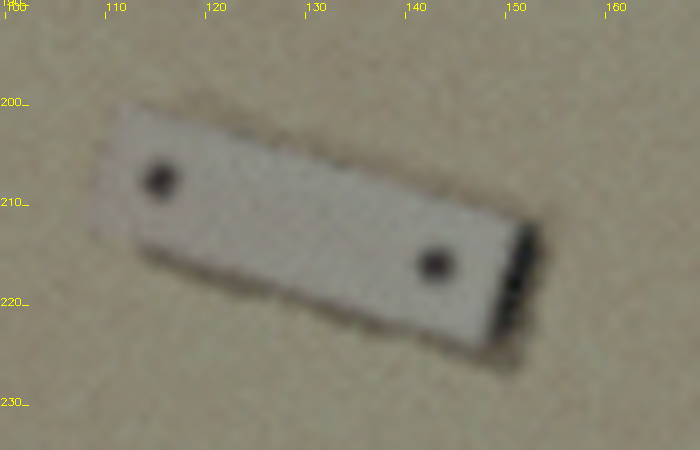

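The crop shows the far-lane plate clearly longer: its crop corners are (273,125), (545,195), (520,305) and (247,236). The near-lane plate is the short one. The stack corners are near (111.5,199.5), (151,211), (148,224) and (108.5,213). Next I fit the poses.

```bash
python3 - <<'E'
from h import *
from scipy.optimize import least_squares
c=pickle.load(open("top0.pkl","rb"))
def fit(px,z,L,W,n):
    P=ray(c,px,z)[:,:2]
    print(n,"sides",[round(float(np.linalg.norm(P[i]-P[(i+1)%4]))*1e3,1) for i in range(4)])
    # order: px0 front(+y)/far(+x?), px1 back.. ; sides 0-1 long
    S=np.array([[W,L],[W,-L],[-W,-L],[-W,L]])/2
    f=lambda q:((S@np.array([[np.cos(q[2]),np.sin(q[2])],[-np.sin(q[2]),np.cos(q[2])]])+q[:2])-P).ravel()
    r=least_squares(f,[*P.mean(0),0]); print("  ",r.x[:2].round(4),np.degrees(r.x[2]).round(2),"rms",np.sqrt(np.mean(r.fun**2)).round(4)); return r.x
a=lambda l:np.array(l)/6+[244.5,164.5]
case=fit(a([(157,38),(735,186),(642,613),(47,468)]),.065,.26,.19,"case")
lp=fit(a([(273,125),(545,195),(520,305),(247,236)]),.065,.12,.05,"long")
sp=fit(a([(231,332),(419,379),(395,491),(207,445)]),.065,.08,.05,"short")
st=fit(np.array([(123,102),(530,218),(487,345),(92,237)])/10+[99.5,189.5],.045,.11,.034,"stack")
R=lambda t:np.array([[np.cos(t),-np.sin(t)],[np.sin(t),np.cos(t)]])
for q in(lp,sp): print("in case",(R(case[2]).T@(q[:2]-case[:2])).round(4))
h=ray(c,np.array([(160,181),(436,265)])/10+[99.5,189.5],.045); print(h,h.mean(0),np.degrees(np.arctan2(*(h[0]-h[1])[[1,0]]))-90)
h=ray(c,a([(291,187),(498,240)]),.065); print(h,h.mean(0),np.degrees(np.arctan2(*(h[0]-h[1])[[1,0]]))-90)
# depth check of bench/case
d=c["depth"]
for u,v in((310,197),(130,212),(200,250)):
    p=cv2.undistortPoints(np.array([[[u,v]]],float),K(c),c["dist"]).ravel(); z=np.median(d[v-2:v+3,u-2:u+3])
    print((c["eye"]+c["attitude"]@(np.array([*p,1])*z)).round(4))
# side-camera check: reproject into side image
s=pickle.load(open("side0.pkl","rb")); im=s["image"].copy()
def draw(q,L,W,z,col):
    S=np.array([[W,L],[W,-L],[-W,-L],[-W,L]])/2
    P=np.c_[S@R(q[2]).T+q[:2],np.full(4,z)]
    cv2.polylines(im,[np.round((proj(s,P)-[220,130]+.5)*4).astype(int)],True,col,1)
im=cv2.resize(im[130:340,220:360],None,fx=4,fy=4,interpolation=2)
draw(case,.26,.19,.065,(0,255,0));draw(lp,.12,.05,.065,(0,0,255));draw(sp,.08,.05,.065,(255,0,255));draw(st,.11,.034,.045,(0,0,255))
cv2.imwrite("pics/s_ov.png",im[:, :][:600*2]); cv2.imwrite("pics/s_ov.png",cv2.resize(im,None,fx=.7,fy=.7))
E
```

```text
case sides [259.1, 187.7, 259.9, 189.1]
   [ 0.5298 -0.2039] -12.45 rms 0.0007
long sides [121.3, 48.8, 120.9, 49.1]
   [ 0.5765 -0.2029] -12.51 rms 0.0005
short sides [82.6, 48.4, 82.1, 48.7]
   [ 0.492  -0.1683] -11.96 rms 0.001
stack sides [111.7, 34.4, 107.7, 35.8]
   [0.5329 0.2624] -13.29 rms 0.0009
in case [0.0454 0.0111]
in case [-0.0446  0.0266]
[[0.54302624 0.30175794 0.045     ]
 [0.52374955 0.22817556 0.045     ]] [0.5333879  0.26496675 0.045     ] -14.680117837430998
[[ 0.58723965 -0.1571272   0.065     ]
 [ 0.56718592 -0.24688589  0.065     ]] [ 0.57721279 -0.20200654  0.065     ] -12.594094242708124
[ 0.5852 -0.2013  0.0646]
[0.5329 0.2631 0.0445]
[ 0.4387  0.0825 -0.0012]
```

View pics/s_ov.png

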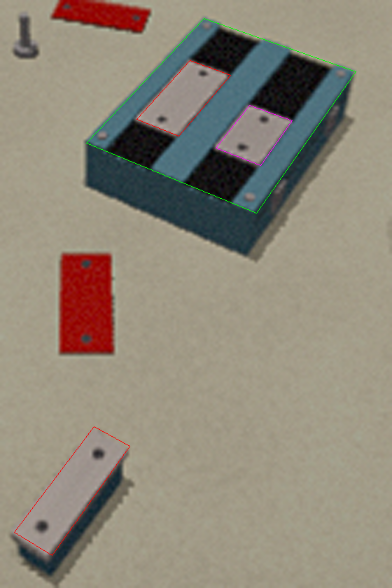

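The overlay agrees with the side camera, so the long plate is confirmed in the far lane at case (0.045, 0.011), with yaw −12.5°. I need the tool's x axis along case +y, which is a turn of about −58°. I'll close the fingers while turning.

>>> {"api": "servo_tool", "payload": {
  "series": [
    [1,[0,0,0],-0.97],
    [1,[0,0,0],-0.97],
    [1,[0,0,0],-0.97],
    [1,[0,0,0],-0.97],
    [1,[0,0,0],-0.97],
    [1,[0,0,0],-0.97],
    [1,[0,0,0],-0.97],
    [1,[0,0,0],-0.97],
    [1,[0,0,0],-0.97],
    [1,[0,0,0],-0.97]
  ],
  "newtons": 60
}}

```text
t: 1.1
ee_pos: [0.1737, -0.4927, 0.2439]
tool_rot: [[0.176, 0.984, -0.003], [0.984, -0.176, 0.009], [0.008, -0.005, -1.0]]
force: [-0.3, 0.3, 0.0]
grip_width: 0.0
```

```bash
cat > go.py <<'E'
# usage: go.py x y z  -> shift in tool units to target (world); "c" case coords
import sys,numpy as np
from cell import status
t=np.radians(-12.5); O=np.array([.5298,-.2039]); X=np.array([np.cos(t),np.sin(t)]); Y=np.array([-np.sin(t),np.cos(t)])
s=status.read_state(); R=s["tool_rot"]; p=s["ee_pos"]
d=p[:2]-O
yaw=np.degrees(np.arctan2(R[1,0],R[0,0]))
print("t %.2f"%s["t"],"pos",p.round(4),"case",(d@X).round(4),(d@Y).round(4),"yaw(x) %.2f"%yaw,"tilt %.2f"%np.degrees(np.arccos(-R[2,2])),"F",s["force"].round(1),"w %.4f"%s["grip_width"],"q6 %.1f"%s["qpos"][5])
if len(sys.argv)>3:
    a=[float(v) for v in sys.argv[-3:]]
    if sys.argv[1]=="c": a[:2]=O+a[0]*X+a[1]*Y
    print("tool units (25mm):",((R.T@(np.array(a)-p))/.025).round(3))
E
python3 go.py c .0452 -.075 .12
```

```text
t 1.10 pos [ 0.1737 -0.4927  0.2439] case -0.2852 -0.3591 yaw(x) 79.87 tilt 0.56 F [-0.3  0.3  0. ] w 0.0000 q6 29.5
tool units (25mm): [10.764 13.698  4.983]
```

>>> {"api": "servo_tool", "payload": {
  "series": [
    [1,[0.75,0.98,0],0],
    [1,[0.75,0.98,0],0],
    [1,[0.75,0.98,0],0],
    [1,[0.75,0.98,0],0],
    [1,[0.75,0.98,0],0],
    [1,[0.75,0.98,0],0],
    [1,[0.75,0.98,0],0],
    [1,[0.75,0.98,0],0],
    [1,[0.75,0.98,0],0],
    [1,[0.75,0.98,0],0]
  ]
}}

```text
t: 2.1
ee_pos: [0.4535, -0.3457, 0.2406]
tool_rot: [[0.178, 0.984, -0.008], [0.984, -0.178, 0.014], [0.012, -0.01, -1.0]]
force: [0.2, -1.5, 0.3]
grip_width: 0.0002
```

```bash
python3 go.py c .0452 -.075 .12
```

```text
t 2.10 pos [ 0.4535 -0.3457  0.2406] case -0.0438 -0.155 yaw(x) 79.73 tilt 0.92 F [ 0.2 -1.5  0.3] w 0.0002 q6 62.8
tool units (25mm): [2.998 3.733 4.822]
```

>>> {"api": "servo_tool", "payload": {
  "series": [
    [1,[0.5,0.62,0.5],0.1],
    [1,[0.5,0.62,0.5],0.1],
    [1,[0.5,0.62,0.5],0.1],
    [1,[0.5,0.62,0.5],0.1],
    [1,[0.5,0.62,0.5],0],
    [1,[0.4,0.5,0.5],0],
    [1,[0,0,0.3],0],
    [1,[0,0,0],0]
  ]
}}

```text
t: 2.9
ee_pos: [0.5629, -0.2857, 0.1509]
tool_rot: [[0.215, 0.976, -0.012], [0.976, -0.215, 0.016], [0.013, -0.015, -1.0]]
force: [-1.0, 0.1, 0.0]
grip_width: -0.0001
```

```bash
python3 go.py c .0452 -.075 .12
```

```text
t 2.90 pos [ 0.5629 -0.2857  0.1509] case 0.05 -0.0727 yaw(x) 77.56 tilt 1.13 F [-1.   0.1  0. ] w -0.0001 q6 75.3
tool units (25mm): [-0.109 -0.175  1.236]
```

>>> {"api": "servo_tool", "payload": {
  "series": [
    [1,[-0.12,-0.2,0.9],0],
    [1,[0,0,0.9],0],
    [1,[0,0,0.7],0],
    [1,[0,0,0],0]
  ]
}}

```text
t: 3.3
ee_pos: [0.5554, -0.2887, 0.0885]
tool_rot: [[0.217, 0.976, -0.01], [0.976, -0.217, 0.014], [0.012, -0.013, -1.0]]
force: [-0.3, 0.5, -0.2]
grip_width: 0.0003
```

```bash
python3 go.py c .0452 -.075 .079;  python3 - <<'E'
from h import *
from cell import vision
c=vision.camera("side"); crop(c,240,130,360,220,6,"pics/s1.png")
c=vision.camera("wrist"); cv2.imwrite("pics/w1.png",c["image"])
E
```

```text
t 3.30 pos [ 0.5554 -0.2887  0.0885] case 0.0433 -0.0772 yaw(x) 77.47 tilt 0.99 F [-0.3  0.5 -0.2] w 0.0003 q6 74.9
tool units (25mm): [0.085 0.081 0.382]
```

View pics/s1.png

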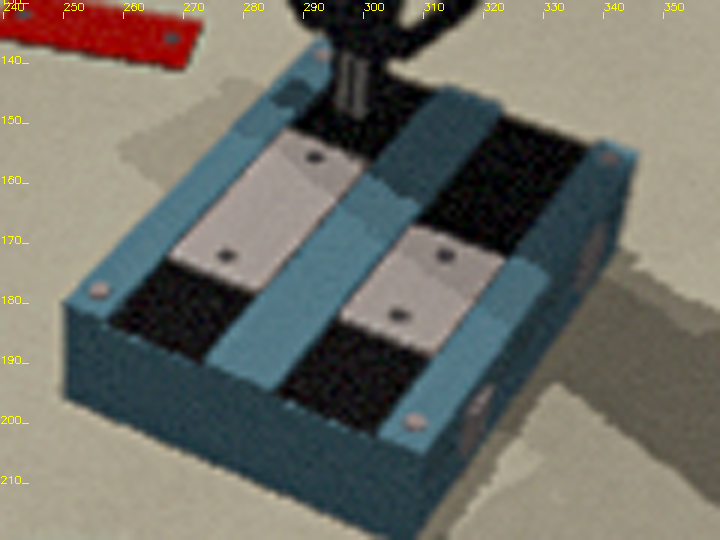

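View pics/w1.png

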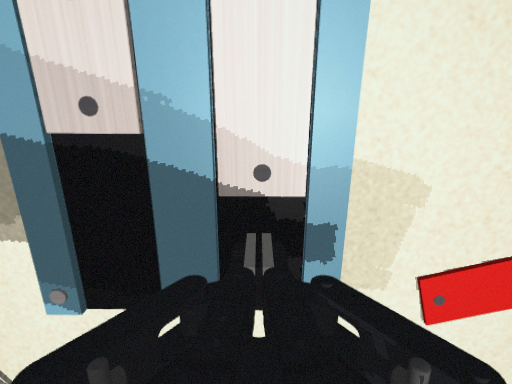

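The fingers are in the long plate's lane behind its rear end: wrist view tips at about (258,250), plate edge at row 196. Now I lower them to just above the lane floor.

>>> {"api": "servo_tool", "payload": {
  "series": [
    [1,[0,0.08,0.3],0],
    [1,[0,0,0.08],0],
    [1,[0,0,0],0]
  ]
}}

```text
t: 3.7
ee_pos: [0.5602, -0.2909, 0.084]
tool_rot: [[0.217, 0.976, -0.002], [0.976, -0.217, 0.01], [0.009, -0.005, -1.0]]
force: [-0.2, 0.8, 0.2]
grip_width: -0.0001
```

```bash
python3 go.py c .0452 -.060 .0785
```

```text
t 3.70 pos [ 0.5602 -0.2909  0.084 ] case 0.0485 -0.0784 yaw(x) 77.44 tilt 0.60 F [-0.2  0.8  0.2] w -0.0001 q6 74.9
tool units (25mm): [ 0.733 -0.131  0.227]
```

>>> {"api": "servo_tool", "payload": {
  "series": [
    [1,[0,-0.1,0.25],0],
    [1,[0,0,0],0]
  ]
}}

```text
t: 3.9
ee_pos: [0.5579, -0.2904, 0.0779]
tool_rot: [[0.217, 0.976, -0.002], [0.976, -0.217, 0.01], [0.009, -0.004, -1.0]]
force: [-1.6, 0.5, -0.9]
grip_width: 0.0
```

```bash
python3 go.py c .0452 -.060 .0785
```

```text
t 3.90 pos [ 0.5579 -0.2904  0.0779] case 0.0461 -0.0784 yaw(x) 77.45 tilt 0.56 F [-1.6  0.5 -0.9] w 0.0000 q6 74.8
tool units (25mm): [ 0.735 -0.037 -0.015]
```

>>> {"api": "servo_tool", "payload": {
  "series": [
    [1,[0.3,-0.02,0.0],0],
    [1,[0.3,0,0.01],0],
    [1,[0.3,0,0.01],0],
    [1,[0.3,0,0.01],0],
    [1,[0.3,0,0.01],0],
    [1,[0.3,0,0.01],0],
    [1,[0.3,0,0],0],
    [1,[0.3,0,0],0]
  ]
}}

```text
t: 4.7
ee_pos: [0.5717, -0.2269, 0.0777]
tool_rot: [[0.217, 0.976, -0.001], [0.976, -0.217, 0.009], [0.008, -0.003, -1.0]]
force: [1.0, -0.5, 0.2]
grip_width: 0.0001
```

```bash
python3 go.py c .0452 .039 .0785;  python3 - <<'E'
from h import *
from cell import vision
c=vision.camera("side"); crop(c,240,130,360,220,6,"pics/s2.png")
E
```

```text
t 4.70 pos [ 0.5717 -0.2269  0.0777] case 0.0458 -0.0134 yaw(x) 77.45 tilt 0.51 F [ 1.  -0.5  0.2] w 0.0001 q6 80.7
tool units (25mm): [ 2.095 -0.028 -0.013]
```

View pics/s2.png

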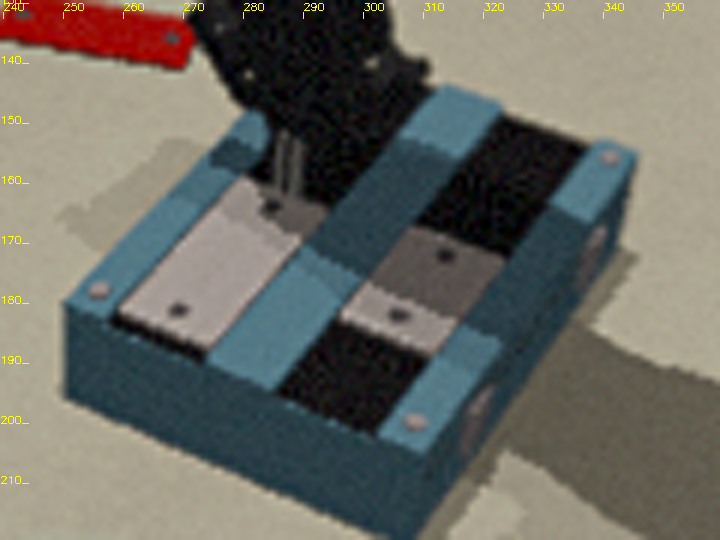

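The plate is sliding in its lane. Its front corners are at crop (117,320) and (209,351). I measure the offset between finger and plate.

```bash
python3 - <<'E'
from h import *
c=pickle.load(open("side0.pkl","rb"))
P=ray(c,np.array([(117,320),(209,351),(243,178),(330,207)])/6+[239.5,129.5],.065)[:,:2]-[.5298,-.2039]
t=np.radians(-12.5); R=np.array([[np.cos(t),-np.sin(t)],[np.sin(t),np.cos(t)]])
print((P@R).round(4))
E
```

```text
[[ 0.0686  0.1257]
 [ 0.0213  0.1215]
 [ 0.0702 -0.0006]
 [ 0.0221 -0.0034]]
```

>>> {"api": "servo_tool", "payload": {
  "series": [
    [1,[0.3,-0.02,0.0],0],
    [1,[0.3,0,0],0],
    [1,[0.3,0,0.01],0],
    [1,[0.3,0,0.01],0],
    [1,[0.3,0,0],0],
    [1,[0.15,0,0],0],
    [1,[0,0,0],0]
  ]
}}

```text
t: 5.45
ee_pos: [0.5811, -0.1813, 0.0775]
tool_rot: [[0.216, 0.976, -0.001], [0.976, -0.216, 0.009], [0.009, -0.003, -1.0]]
force: [0.2, -1.3, -0.6]
grip_width: 0.0001
```

```bash
cat > look.py <<'E'
from h import *
from cell import vision
import sys
c=vision.camera("side"); crop(c,230,130,350,220,6,sys.argv[1]); pickle.dump(c,open("side1.pkl","wb"))
E
python3 go.py c .0452 .037 .0785; python3 look.py pics/s3.png
```

```text
t 5.45 pos [ 0.5811 -0.1813  0.0775] case 0.0452 0.0331 yaw(x) 77.52 tilt 0.54 F [ 0.2 -1.3 -0.6] w 0.0001 q6 84.9
tool units (25mm): [ 0.155 -0.001 -0.038]
```

View pics/s3.png

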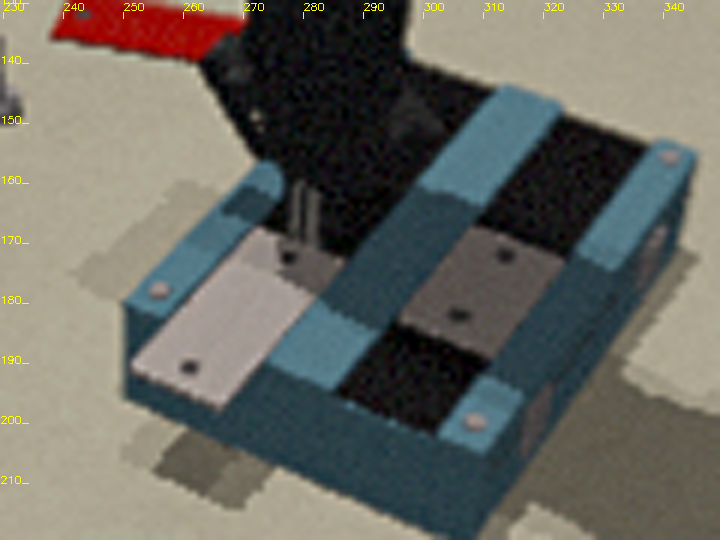

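```bash
python3 - <<'E'
from h import *
c=pickle.load(open("side1.pkl","rb"))
P=ray(c,np.array([(130,367),(222,409),(255,226),(347,257)])/6+[229.5,129.5],.065)[:,:2]-[.5298,-.2039]
t=np.radians(-12.5); R=np.array([[np.cos(t),-np.sin(t)],[np.sin(t),np.cos(t)]])
print((P@R).round(4),(P@R).mean(0))
E
```

```text
[[0.0702 0.1649]
 [0.0203 0.1665]
 [0.0719 0.0456]
 [0.0222 0.0424]] [0.04616627 0.10484975]
```

Centre ≈ 0.105 with a 35 mm overhang. I push about 5 mm more for finger room, then retract upwards.

>>> {"api": "servo_tool", "payload": {
  "series": [
    [1,[0.2,0,0],0],
    [1,[0,0,0],0],
    [1,[0,0,0],0]
  ]
}}

```text
t: 5.8
ee_pos: [0.5821, -0.1766, 0.0775]
tool_rot: [[0.217, 0.976, -0.001], [0.976, -0.217, 0.01], [0.009, -0.003, -1.0]]
force: [-0.8, 0.1, 0.4]
grip_width: -0.0002
```

```bash
python3 go.py c .0452 .037 .0785
```

```text
t 5.80 pos [ 0.5821 -0.1766  0.0775] case 0.0452 0.038 yaw(x) 77.48 tilt 0.55 F [-0.8  0.1  0.4] w -0.0002 q6 85.4
tool units (25mm): [-0.039  0.002 -0.042]
```

>>> {"api": "servo_tool", "payload": {
  "series": [
    [1,[-0.2,0,0],0],
    [1,[0,0,-0.6],0],
    [1,[0,0,-0.9],0],
    [1,[0,0,-0.9],0],
    [-1,[0.8,0,0],0],
    [-1,[0.9,0,0],0],
    [-1,[0.9,0,0],0],
    [-1,[0.9,0,0],0],
    [-1,[0.9,0,0],0],
    [-1,[0,0,0],0]
  ]
}}

```text
t: 6.8
ee_pos: [0.6051, -0.0769, 0.1409]
tool_rot: [[0.222, 0.975, -0.001], [0.975, -0.222, 0.009], [0.009, -0.003, -1.0]]
force: [-0.2, -0.1, 1.4]
grip_width: 0.0844
```

```bash
python3 go.py c .0452 .154 .08; python3 look.py pics/s4.png;  python3 - <<'E'
from h import *
from cell import vision
c=vision.camera("wrist"); cv2.imwrite("pics/w4.png",c["image"])
E
```

```text
t 6.80 pos [ 0.6051 -0.0769  0.1409] case 0.046 0.1402 yaw(x) 77.15 tilt 0.54 F [-0.2 -0.1  1.4] w 0.0844 q6 95.4
tool units (25mm): [ 0.528 -0.029  2.439]
```

View pics/s4.png

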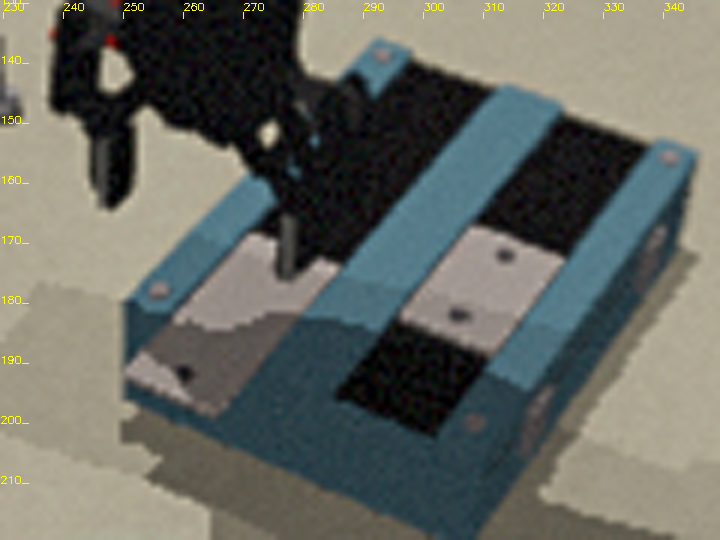

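View pics/w4.png

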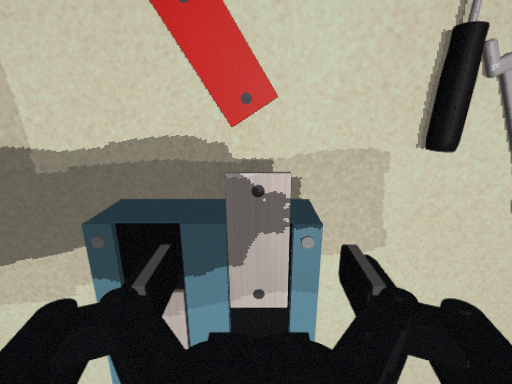

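The plate still lies flat: wrist corners are (226,173), (291,172), (288,307) and (229,306), and the jaws straddle it. I'll locate it from this view too.

```bash
python3 - <<'E'
from h import *
from cell import vision
c=vision.camera("wrist")
t=np.radians(-12.5); R=np.array([[np.cos(t),-np.sin(t)],[np.sin(t),np.cos(t)]])
P=ray(c,[(226,173),(291,172),(288,307),(229,306)],.065)
q=(P[:,:2]-[.5298,-.2039])@R; print(q.round(4),q.mean(0))
# case front corners rail top
q=(ray(c,[(124,199),(301,199)],.065)[:,:2]-[.5298,-.2039])@R
p=(ray(c,[(84,224),(322,222)],.065)[:,:2]-[.5298,-.2039])@R; print(p.round(4))
E
```

```text
[[0.0226 0.1682]
 [0.0707 0.1687]
 [0.0713 0.0495]
 [0.0204 0.0507]] [0.04626623 0.10926645]
[[-0.0898  0.1281]
 [ 0.096   0.1286]]
```

>>> {"api": "servo_tool", "payload": {
  "series": [
    [-1,[0.5,0,0],-0.06],
    [-1,[0,0,0],0],
    [-1,[0,0,0.6],0],
    [-1,[0,0,0.6],0],
    [-1,[0,0,0.6],0],
    [-1,[0,0,0.6],0],
    [-1,[0,0,0.4],0],
    [-1,[0,0,0],0]
  ]
}}

```text
t: 7.75
ee_pos: [0.6076, -0.0697, 0.0692]
tool_rot: [[0.222, 0.975, 0.0], [0.975, -0.222, 0.007], [0.007, -0.001, -1.0]]
force: [0.5, 0.3, 0.5]
grip_width: 0.0852
```

```bash
python3 go.py c .0462 .153 .060
```

```text
t 7.75 pos [ 0.6076 -0.0697  0.0692] case 0.0469 0.1479 yaw(x) 77.16 tilt 0.43 F [0.5 0.3 0.5] w 0.0852 q6 96.1
tool units (25mm): [ 0.201 -0.028  0.369]
```

>>> {"api": "servo_tool", "payload": {
  "series": [
    [-1,[0.22,-0.03,0.37],0],
    [-1,[0,0,0],0],
    [-1,[0,0,0],0]
  ]
}}

```text
t: 8.05
ee_pos: [0.6088, -0.0639, 0.0604]
tool_rot: [[0.223, 0.975, 0.002], [0.975, -0.223, 0.007], [0.008, 0.0, -1.0]]
force: [0.2, -0.7, 0.0]
grip_width: 0.0857
```

```bash
python3 go.py c .0462 .153 .060; python3 look.py pics/s5.png
```

```text
t 8.05 pos [ 0.6088 -0.0639  0.0604] case 0.0468 0.1538 yaw(x) 77.13 tilt 0.43 F [ 0.2 -0.7  0. ] w 0.0857 q6 96.7
tool units (25mm): [-0.031 -0.024  0.014]
```

View pics/s5.png

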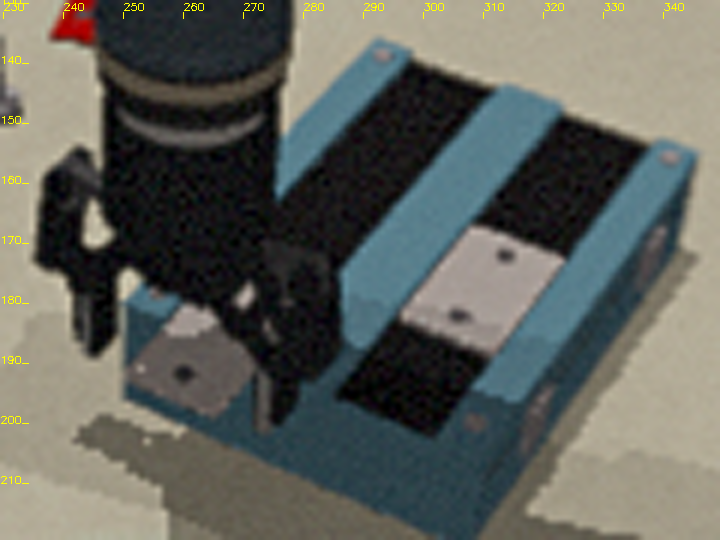

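The fingers straddle the overhanging end, clear of the edge. I close the grip.

>>> {"api": "servo_tool", "payload": {
  "series": [
    [0,[0,0,0],0],
    [0.5,[0,0,0],0],
    [1,[0,0,0],0],
    [1,[0,0,0],0],
    [1,[0,0,0],0],
    [1,[0,0,0],0]
  ],
  "newtons": 80
}}

```text
t: 8.7
ee_pos: [0.6092, -0.0639, 0.062]
tool_rot: [[0.223, 0.975, 0.004], [0.975, -0.223, 0.007], [0.008, 0.002, -1.0]]
force: [0.4, -0.3, 0.5]
grip_width: 0.0478
```

```bash
python3 go.py c .0462 .153 .100; python3 look.py pics/s6.png
```

```text
t 8.70 pos [ 0.6092 -0.0639  0.062 ] case 0.0473 0.1539 yaw(x) 77.14 tilt 0.47 F [ 0.4 -0.3  0.5] w 0.0478 q6 96.7
tool units (25mm): [-0.024 -0.039 -1.521]
```

View pics/s6.png

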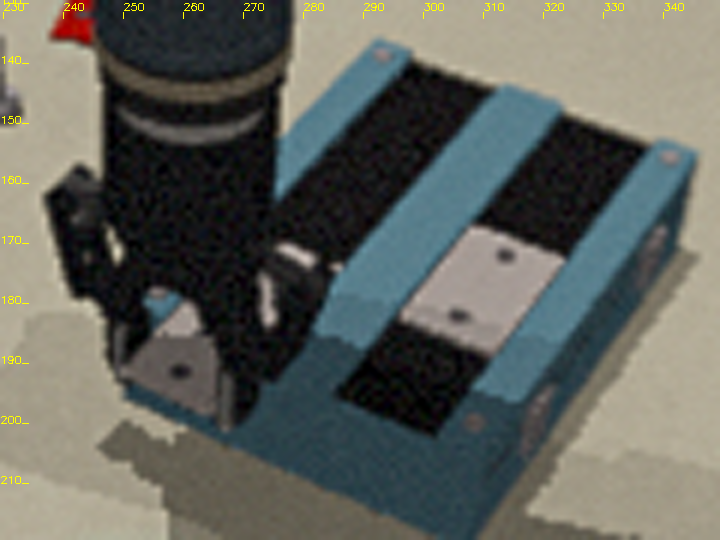

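The plate is gripped at width 48 mm. I lift it.

>>> {"api": "servo_tool", "payload": {
  "series": [
    [1,[0,0,0],0],
    [1,[0,0,-0.2],0],
    [1,[0,0,-0.4],0],
    [1,[0,0,-0.5],0],
    [1,[0,0,-0.5],0],
    [1,[0,0,-0.5],0],
    [1,[0,0,-0.5],0],
    [1,[0,0,0],0]
  ],
  "newtons": 100
}}

```text
t: 9.55
ee_pos: [0.6097, -0.0646, 0.1343]
tool_rot: [[0.223, 0.975, 0.006], [0.975, -0.223, 0.007], [0.008, 0.004, -1.0]]
force: [-0.1, 0.5, 0.1]
grip_width: 0.047
```

```bash
python3 go.py c .0462 .153 .100; python3 look.py pics/s7.png; python3 - <<'E'
from h import *
from cell import vision
c=vision.camera("wrist"); cv2.imwrite("pics/w7.png",c["image"])
E
```

```text
t 9.55 pos [ 0.6097 -0.0646  0.1343] case 0.0479 0.1533 yaw(x) 77.13 tilt 0.53 F [-0.1  0.5  0.1] w 0.0470 q6 96.6
tool units (25mm): [-0.023 -0.074  1.371]
```

View pics/s7.png

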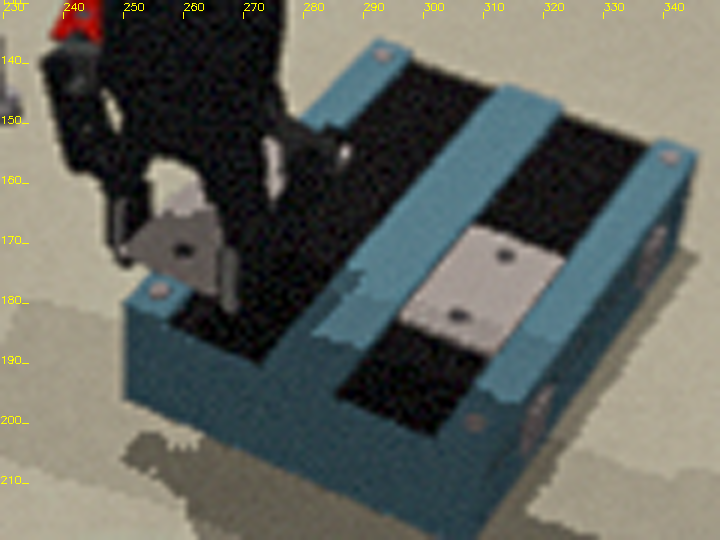

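View pics/w7.png

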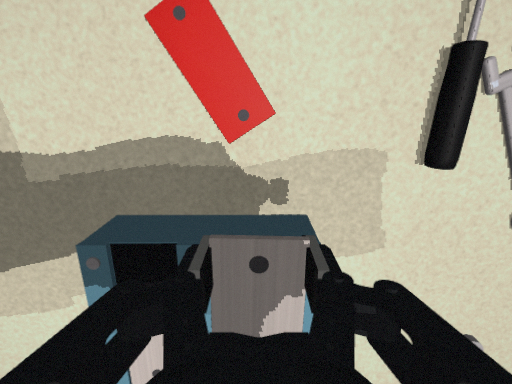

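```bash
cat > plane.py <<'E'
from h import *
from cell import vision,status
import sys
x0,x1,y0,y1=map(int,sys.argv[1:5])
c=vision.camera("wrist"); d=c["depth"]
v,u=np.mgrid[y0:y1,x0:x1]; z=d[v,u].ravel(); ok=z>0
p=cv2.undistortPoints(np.stack([u.ravel(),v.ravel()],1).astype(float).reshape(-1,1,2),K(c),c["dist"]).reshape(-1,2)
P=(np.c_[p,np.ones(len(p))]*z[:,None])[ok]@c["attitude"].T+c["eye"]
m=np.abs(P[:,2]-np.median(P[:,2]))<.03; P=P[m]
A=np.c_[P[:,:2]-P[:,:2].mean(0),np.ones(len(P))]
k,*_=np.linalg.lstsq(A,P[:,2],rcond=None); r=A@k-P[:,2]; g=np.abs(r)<.004
k,*_=np.linalg.lstsq(A[g],P[g,2],rcond=None)
R=status.read_state()["tool_rot"]
a=k[:2]@(R[:2,0]); b=k[:2]@R[:2,1]
print("centroid",P.mean(0).round(4),"z",k[2].round(4),"slope along tool x %.2f deg, along tool y %.2f deg"%(np.degrees(np.arctan(a)),np.degrees(np.arctan(b))),"rms",r[g].std().round(4),len(P))
E
python3 plane.py 220 298 245 325; python3 - <<'E'
from h import *
from cell import vision,status
c=vision.camera("wrist"); s=status.read_state()
P=ray(c,[(211,236),(305,237)],.137); print(P, (P.mean(0)-s["ee_pos"])@s["tool_rot"], np.degrees(np.arctan2(P[1,1]-P[0,1],P[1,0]-P[0,0])))
E
```

```text
centroid [ 0.607  -0.0762  0.1339] z 0.1339 slope along tool x 0.26 deg, along tool y 0.01 deg rms 0.0005 6202
[[ 0.59128304 -0.04213198  0.137     ]
 [ 0.63454035 -0.052541    0.137     ]] [ 0.01774292  0.00077484 -0.00569753] -13.529886648620746
```

The plate is held flat, with a slope of 0.3° and its top about level with the TCP. Its front end is about 16.5 mm ahead of the TCP, so its centre is about 43.5 mm behind it. Now I move towards the stack.

```bash
python3 go.py w .5434 .3057 .13
```

```text
t 9.75 pos [ 0.6082 -0.0644  0.1312] case 0.0464 0.1531 yaw(x) 77.14 tilt 0.44 F [ 0.7 -0.5 -0.4] w 0.0472 q6 96.6
tool units (25mm): [13.855 -5.824  0.152]
```

>>> {"api": "servo_tool", "payload": {
  "series": [
    [1,[0.3,-0.12,-0.1],0],
    [1,[0.6,-0.25,-0.05],0],
    [1,[0.7,-0.29,0],0],
    [1,[0.7,-0.29,0],0],
    [1,[0.7,-0.29,0],0],
    [1,[0.7,-0.29,0],0],
    [1,[0.7,-0.29,0],0],
    [1,[0.7,-0.29,0],0],
    [1,[0.7,-0.29,0],0],
    [1,[0.7,-0.29,0],0]
  ]
}}

```text
t: 10.75
ee_pos: [0.5721, 0.1234, 0.1331]
tool_rot: [[0.223, 0.975, -0.007], [0.975, -0.222, 0.009], [0.007, -0.008, -1.0]]
force: [0.9, -0.4, -1.2]
grip_width: 0.0469
```

```bash
python3 go.py w .5434 .3057 .13
```

```text
t 10.75 pos [0.5721 0.1234 0.1331] case -0.0295 0.3287 yaw(x) 77.14 tilt 0.64 F [ 0.9 -0.4 -1.2] w 0.0469 q6 114.7
tool units (25mm): [ 6.853 -2.742  0.198]
```

>>> {"api": "servo_tool", "payload": {
  "series": [
    [1,[0.7,-0.29,0],0.05],
    [1,[0.7,-0.29,0],0.05],
    [1,[0.7,-0.28,0],0.05],
    [1,[0.7,-0.28,0],0],
    [1,[0.7,-0.28,0],0],
    [1,[0.7,-0.28,0],0],
    [1,[0.6,-0.24,0],0],
    [1,[0.3,-0.12,0],0],
    [1,[0.1,-0.04,0],0],
    [1,[0,0,0],0]
  ]
}}

```text
t: 11.75
ee_pos: [0.5413, 0.2791, 0.1326]
tool_rot: [[0.229, 0.973, -0.013], [0.973, -0.229, 0.009], [0.006, -0.014, -1.0]]
force: [-1.1, -0.5, 0.4]
grip_width: 0.0471
```

```bash
python3 go.py w .5434 .3057 .13; python3 plane.py 220 298 245 325; python3 - <<'E'
from h import *
from cell import vision
c=vision.camera("wrist"); cv2.imwrite("pics/w8.png",c["image"]);pickle.dump(c,open("w8.pkl","wb"))
c=vision.camera("top"); crop(c,90,180,190,260,8,"pics/t8.png");pickle.dump(c,open("t8.pkl","wb"))
c=vision.camera("side"); crop(c,190,220,310,310,6,"pics/s8.png");pickle.dump(c,open("s8.pkl","wb"))
E
```

```text
t 11.75 pos [0.5413 0.2791 0.1326] case -0.0933 0.474 yaw(x) 76.75 tilt 0.89 F [-1.1 -0.5  0.4] w 0.0471 q6 130.2
tool units (25mm): [ 1.055 -0.16   0.111]
centroid [0.5393 0.2673 0.1341] z 0.1341 slope along tool x 0.12 deg, along tool y -0.88 deg rms 0.0005 6215
```

View pics/w8.png

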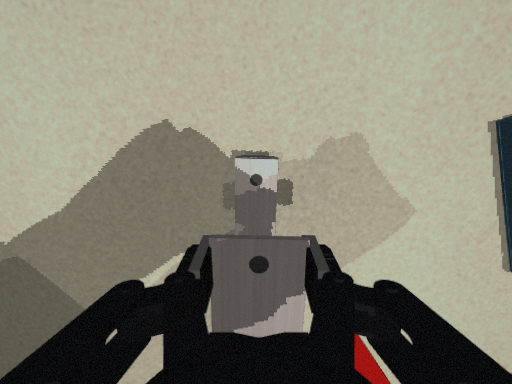

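View pics/t8.png

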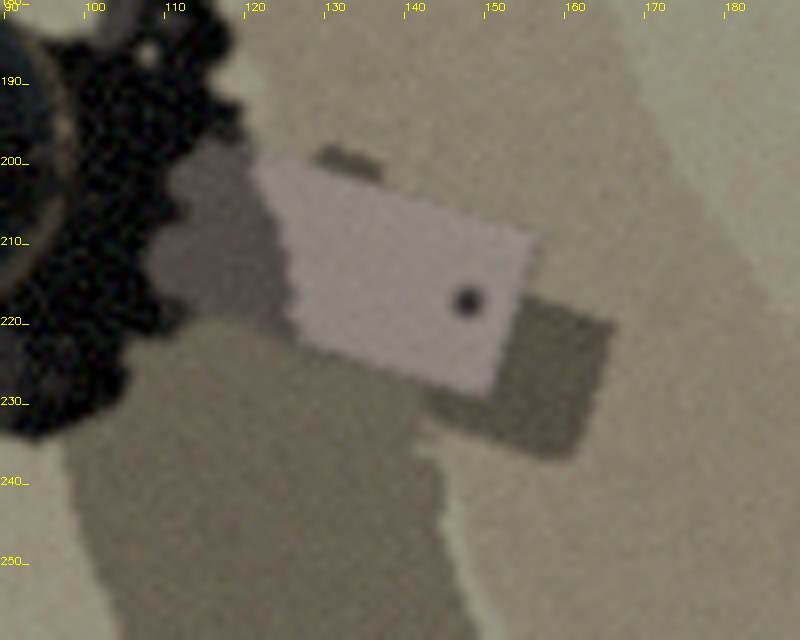

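View pics/s8.png

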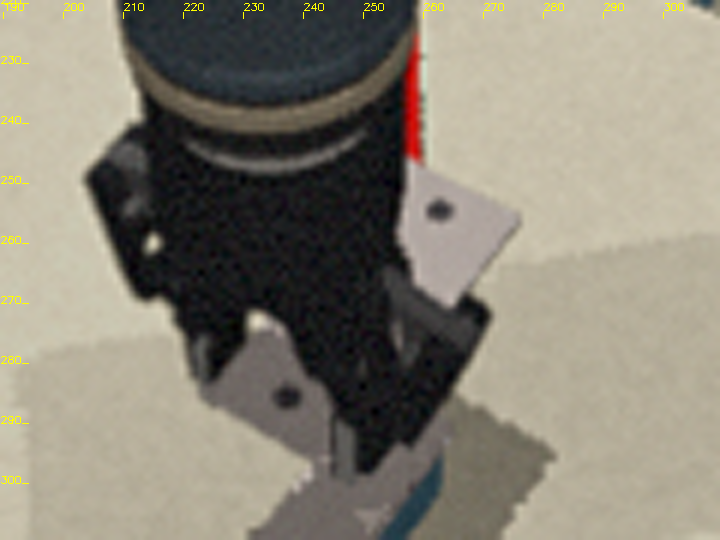

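The wrist view shows the stack's far end ahead at rows 157–235, with its hole at (256,180), and the plate's front edge at row 236. I'll relate the plate, TCP and stack numerically.

```bash
python3 - <<'E'
from h import *
from cell import status
s=status.read_state(); Rt=s["tool_rot"]; p=s["ee_pos"]
w=pickle.load(open("w8.pkl","rb"));t=pickle.load(open("t8.pkl","rb"));sd=pickle.load(open("s8.pkl","rb"))
tt=lambda P:((P-p)@Rt).round(4)
rear=ray(t,np.array([(540,235),(490,397)])/8+[89.5,179.5],.1335); print("rear corners tool",tt(rear),"edge dir",np.degrees(np.arctan2(*(rear[0]-rear[1])[[1,0]])))
print("rear hole top",tt(ray(t,np.array([(467,302)])/8+[89.5,179.5],.1338)))
print("rear hole side",tt(ray(sd,np.array([(439,210)])/6+[189.5,219.5],.1338)), "rear corner side",tt(ray(sd,np.array([(520,218)])/6+[189.5,219.5],.1335)))
print("front hole wrist/side",tt(ray(w,[(259,264.5)],.1342)),tt(ray(sd,np.array([(287,397)])/6+[189.5,219.5],.1342)))
print("front edge wrist",tt(ray(w,[(213,236),(305,237)],.1342)))
sf=ray(w,[(236,157),(278,157)],.045); print("stack far corners",sf,"hole",ray(w,[(256,180)],.045))
q=ray(w,[(236,157),(278,157),(277,225),(235.5,225)],.045);print(q, np.degrees(np.arctan2(*(q[0]-q[3])[[1,0]])),np.degrees(np.arctan2(*(q[1]-q[2])[[1,0]])))
E
```

```text
rear corners tool [[-0.104   0.0221 -0.0017]
 [-0.1034 -0.0272 -0.001 ]] edge dir -14.04563327272145
rear hole top [[-0.089  -0.0024 -0.0016]]
rear hole side [[-0.0911  0.0002 -0.0016]] rear corner side [[-0.1037 -0.0255 -0.001 ]]
front hole wrist/side [[ 0.0009  0.0005 -0.0015]] [[ 0.0012  0.002  -0.0015]]
front edge wrist [[ 0.0165 -0.022  -0.0011]
 [ 0.0164  0.0229 -0.0017]]
stack far corners [[0.5330203  0.32120248 0.045     ]
 [0.56451738 0.31386946 0.045     ]] hole [[0.54380148 0.29993867 0.045     ]]
[[0.5330203  0.32120248 0.045     ]
 [0.56451738 0.31386946 0.045     ]
 [0.55185223 0.2585208  0.045     ]
 [0.51822698 0.26620895 0.045     ]] 74.94378212684913 77.11119090648401
```

```bash
python3 go.py w .5446 .3063 .075
```

```text
t 11.95 pos [0.5417 0.2781 0.1327] case -0.0927 0.4731 yaw(x) 76.66 tilt 0.88 F [ 0.2  0.2 -0.3] w 0.0474 q6 130.1
tool units (25mm): [ 1.113 -0.116  2.316]
```

>>> {"api": "servo_tool", "payload": {
  "series": [
    [1,[0.4,-0.04,0.2],0],
    [1,[0.4,-0.04,0.4],0],
    [1,[0.3,-0.02,0.4],0],
    [1,[0.05,0,0.4],0],
    [1,[0,0,0.4],0],
    [1,[0,0,0.3],0],
    [1,[0,0,0],0],
    [1,[0,0,0],0]
  ]
}}

```text
t: 12.75
ee_pos: [0.5453, 0.308, 0.0738]
tool_rot: [[0.233, 0.972, -0.015], [0.973, -0.233, 0.007], [0.003, -0.016, -1.0]]
force: [0.6, -0.5, -1.1]
grip_width: 0.0473
```

```bash
python3 go.py w .5446 .3063 .052;python3 plane.py 220 298 245 325; python3 - <<'E'
from h import *
from cell import vision
c=vision.camera("top"); crop(c,90,180,190,260,8,"pics/t9.png");pickle.dump(c,open("t9.pkl","wb"))
E
```

```text
t 12.75 pos [0.5453 0.308  0.0738] case -0.0956 0.5031 yaw(x) 76.55 tilt 0.95 F [ 0.6 -0.5 -1.1] w 0.0473 q6 132.5
tool units (25mm): [-0.074  0.001  0.873]
centroid [0.5434 0.2963 0.0754] z 0.0754 slope along tool x 0.04 deg, along tool y -1.00 deg rms 0.0005 6212
```

View pics/t9.png

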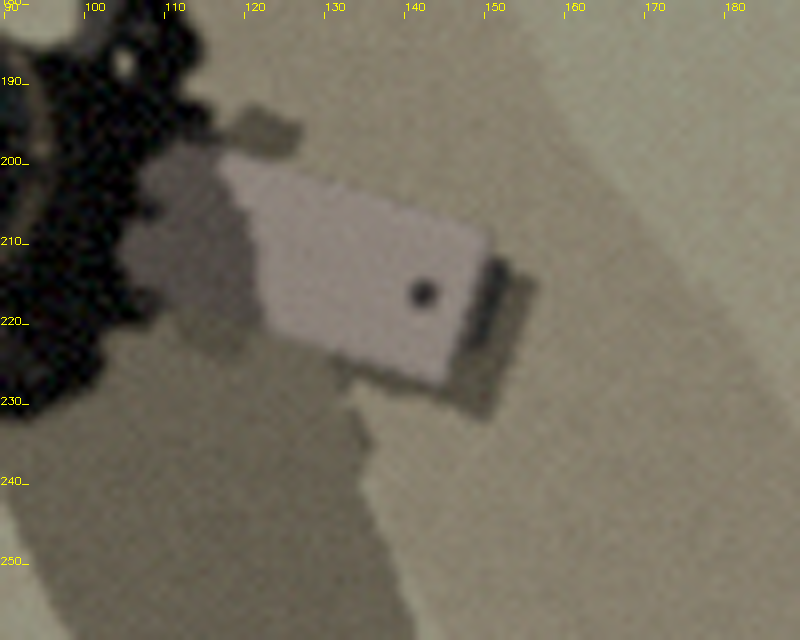

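```bash
python3 - <<'E'
from h import *
t=pickle.load(open("t9.pkl","rb"))
r=ray(t,np.array([(491,235),(446,383)])/8+[89.5,179.5],.0755); print(r,r.mean(0),np.degrees(np.arctan2(*(r[0]-r[1])[[1,0]])))
print("hole",ray(t,np.array([(423,294)])/8+[89.5,179.5],.0755))
E
```

```text
[[0.54145221 0.20117605 0.0755    ]
 [0.49481186 0.21256208 0.0755    ]] [0.51813204 0.20686907 0.0755    ] -13.718944361390694
hole [[0.52227422 0.22146157 0.0755    ]]
```

Plate centre ≈ (0.532, 0.265) against the stack's (0.534, 0.264), with yaw agreeing within about 0.5°. The bottom is about 25 mm above the stack, so I lower it.

>>> {"api": "servo_tool", "payload": {
  "series": [
    [1,[-0.06,0.02,0.25],0],
    [1,[0,0,0.25],0],
    [1,[0,0,0.2],0],
    [1,[0,0,0.15],0],
    [1,[0,0,0],0]
  ]
}}

```text
t: 13.35
ee_pos: [0.546, 0.3064, 0.0523]
tool_rot: [[0.233, 0.972, -0.013], [0.972, -0.233, 0.009], [0.005, -0.014, -1.0]]
force: [-0.4, -0.7, -0.7]
grip_width: 0.0471
```

```bash
python3 go.py w .5446 .3063 .0484;python3 plane.py 220 298 245 325
```

```text
t 13.35 pos [0.546  0.3064 0.0523] case -0.0946 0.5017 yaw(x) 76.51 tilt 0.87 F [-0.4 -0.7 -0.7] w 0.0471 q6 132.4
tool units (25mm): [-0.019 -0.051  0.158]
centroid [0.544  0.2947 0.0539] z 0.0539 slope along tool x 0.21 deg, along tool y -0.93 deg rms 0.0005 6213
```

>>> {"api": "servo_tool", "payload": {
  "series": [
    [1,[0,-0.05,0.1],0],
    [1,[0,0,0.05],0],
    [1,[0,0,0.0],0]
  ]
}}

```text
t: 13.7
ee_pos: [0.5449, 0.3071, 0.0489]
tool_rot: [[0.233, 0.972, -0.012], [0.972, -0.233, 0.009], [0.006, -0.014, -1.0]]
force: [-0.1, -0.0, -0.9]
grip_width: 0.0469
```

```bash
python3 go.py w .5446 .3063 .0484;python3 plane.py 220 298 245 325
```

```text
t 13.70 pos [0.5449 0.3071 0.0489] case -0.0958 0.5021 yaw(x) 76.52 tilt 0.85 F [-0.1 -0.  -0.9] w 0.0469 q6 132.5
tool units (25mm): [-0.033 -0.006  0.02 ]
centroid [0.543  0.2953 0.0504] z 0.0504 slope along tool x 0.19 deg, along tool y -0.87 deg rms 0.0005 6214
```

>>> {"api": "servo_tool", "payload": {
  "series": [
    [1,[-0.02,0,0.05],0],
    [1,[0,0,0.0],0]
  ]
}}

```text
t: 13.95
ee_pos: [0.5449, 0.3066, 0.0478]
tool_rot: [[0.233, 0.972, -0.012], [0.972, -0.233, 0.009], [0.006, -0.013, -1.0]]
force: [0.2, -0.2, -1.2]
grip_width: 0.0472
```

```bash
python3 go.py w .5446 .3063 .0484;python3 plane.py 220 298 245 325; python3 - <<'E'
from h import *
from cell import vision
c=vision.camera("side"); crop(c,190,240,310,330,6,"pics/s10.png")
c=vision.camera("top"); crop(c,90,180,190,260,8,"pics/t10.png");pickle.dump(c,open("t10.pkl","wb"))
E
```

```text
t 13.95 pos [0.5449 0.3066 0.0478] case -0.0958 0.5017 yaw(x) 76.52 tilt 0.85 F [ 0.2 -0.2 -1.2] w 0.0472 q6 132.5
tool units (25mm): [-0.014 -0.009 -0.025]
centroid [0.5429 0.2949 0.0493] z 0.0493 slope along tool x 0.17 deg, along tool y -0.85 deg rms 0.0005 6217
```

View pics/s10.png

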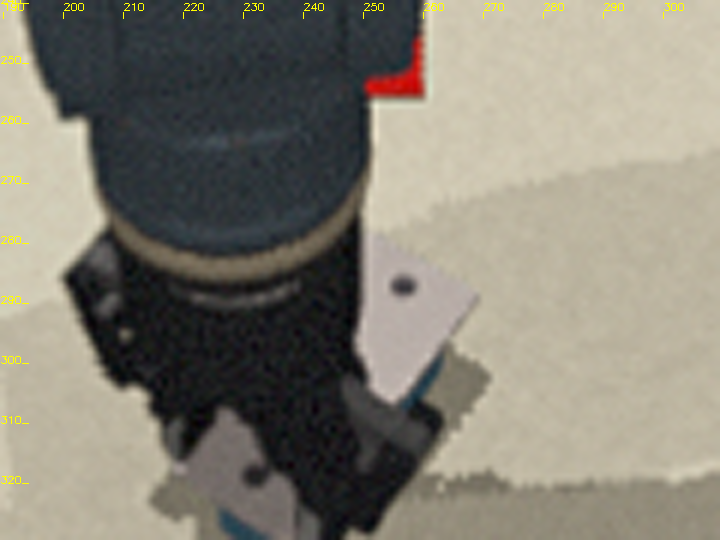

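View pics/t10.png

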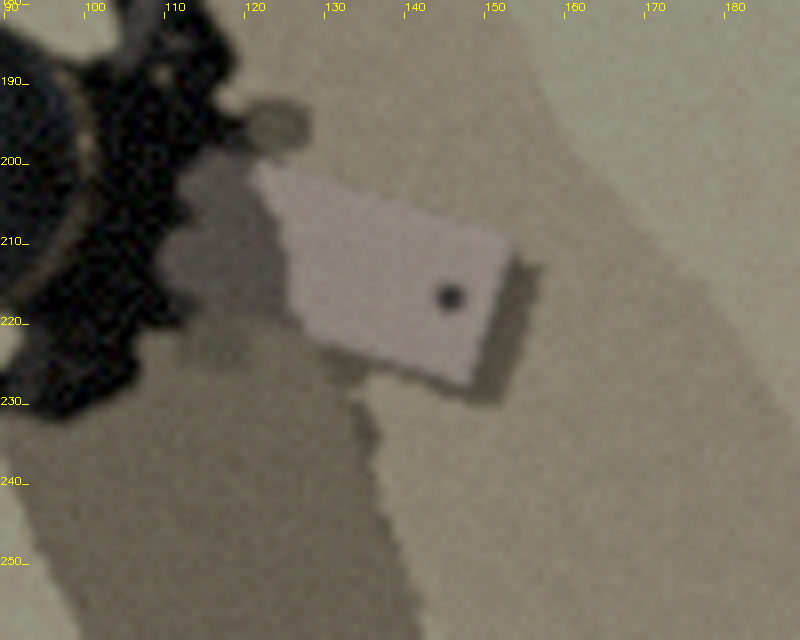

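>>> {"api": "servo_tool", "payload": {
  "series": [
    [1,[0,0,0.05],0],
    [1,[0,0,0.02],0]
  ]
}}

```text
t: 14.3
ee_pos: [0.5452, 0.3068, 0.0472]
tool_rot: [[0.233, 0.972, -0.01], [0.972, -0.233, 0.01], [0.007, -0.012, -1.0]]
force: [-2.9, -1.0, 6.2]
grip_width: 0.0468
```

```bash
python3 go.py w .5446 .3063 .0484;python3 plane.py 220 298 245 325; python3 - <<'E'
from h import *
t=pickle.load(open("t10.pkl","rb"))
r=ray(t,np.array([(513,236),(468,385)])/8+[89.5,179.5],.05); print(r,r.mean(0)[:2]+.06*np.array([.237,.971]),np.degrees(np.arctan2(*(r[0]-r[1])[[1,0]])))
E
```

```text
t 14.30 pos [0.5452 0.3068 0.0472] case -0.0955 0.5019 yaw(x) 76.52 tilt 0.82 F [-2.9 -1.   6.2] w 0.0468 q6 132.5
tool units (25mm): [-0.025 -0.019 -0.047]
centroid [0.5432 0.2951 0.0489] z 0.0489 slope along tool x -0.02 deg, along tool y -0.73 deg rms 0.0005 6219
[[0.54254053 0.20063309 0.05      ]
 [0.49429462 0.21234615 0.05      ]] [0.53263757 0.26474962] -13.646151584198149
```

There is a clear 6 N contact force and the plate is seated, with its centre within about 1.5 mm of the stack's. I release it.

>>> {"api": "servo_tool", "payload": {
  "series": [
    [0,[0,0,0],0],
    [-0.5,[0,0,0],0],
    [-1,[0,0,0],0],
    [-1,[0,0,0],0],
    [-1,[0,0,0],0]
  ]
}}

```text
t: 14.85
ee_pos: [0.5454, 0.3069, 0.0474]
tool_rot: [[0.233, 0.972, -0.01], [0.972, -0.233, 0.01], [0.007, -0.012, -1.0]]
force: [-0.5, -0.7, -0.7]
grip_width: 0.0857
```

>>> {"api": "servo_tool", "payload": {
  "series": [
    [-1,[0,0,-0.3],0],
    [-1,[0,0,-0.5],0],
    [-1,[0,0,-0.8],0],
    [-1,[0,0,-0.8],0],
    [-1,[0,0,-0.8],0],
    [-1,[0,0,-0.8],0],
    [-1,[-0.8,0,-0.8],0],
    [-1,[-0.8,-0.8,-0.8],0],
    [-1,[0,-0.9,0],0],
    [-1,[0,-0.9,0],0]
  ]
}}

```text
t: 15.85
ee_pos: [0.4753, 0.2806, 0.2024]
tool_rot: [[0.235, 0.972, -0.003], [0.972, -0.235, 0.013], [0.012, -0.006, -1.0]]
force: [-0.3, -0.1, -0.0]
grip_width: 0.0851
```

>>> {"api": "servo_tool", "payload": {
  "series": [
    [-1,[0,-0.9,0],0],
    [-1,[0,-0.9,0],0],
    [-1,[0,-0.9,0],0],
    [-1,[0,0,0],0],
    [-1,[0,0,0],0],
    [-1,[0,0,0],0]
  ]
}}

```text
t: 16.45
ee_pos: [0.4065, 0.2972, 0.2107]
tool_rot: [[0.234, 0.972, 0.004], [0.972, -0.234, 0.019], [0.019, -0.0, -1.0]]
force: [0.8, -0.8, 0.9]
grip_width: 0.0854
```

```bash
python3 go.py; python3 - <<'E'
from h import *
from cell import vision
c=vision.camera("side"); cv2.imwrite("pics/s11.png",c["image"]);pickle.dump(c,open("s11.pkl","wb"))
c=vision.camera("top"); cv2.imwrite("pics/t11.png",c["image"]); crop(c,90,180,190,255,8,"pics/t11c.png");pickle.dump(c,open("t11.pkl","wb"))
E
```

```text
t 16.45 pos [0.4065 0.2972 0.2107] case -0.2289 0.4625 yaw(x) 76.46 tilt 1.09 F [ 0.8 -0.8  0.9] w 0.0854 q6 139.3
```

View pics/s11.png

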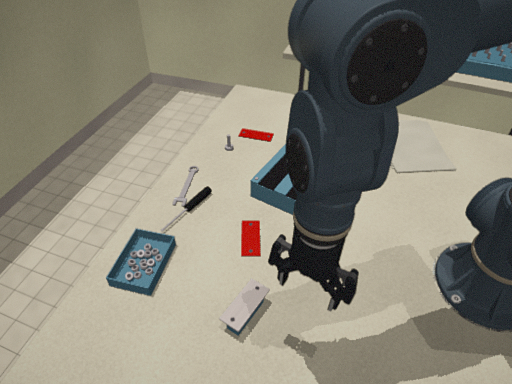

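View pics/t11c.png

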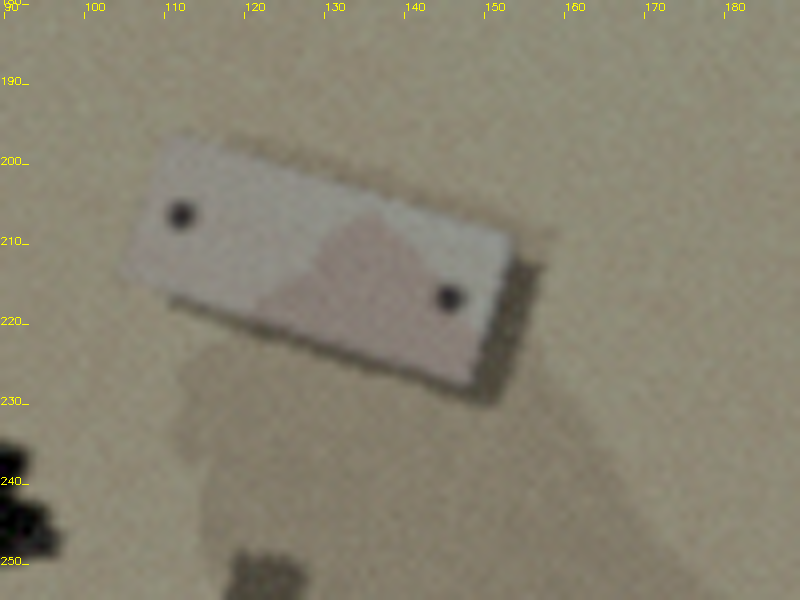

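The plate lies flat on the stack: its holes are at crop (180,215) and (450,298), and the arm is clear. One last numeric check, including the short plate.

```bash
python3 - <<'E'
from h import *
t=pickle.load(open("t11.pkl","rb"));t0=pickle.load(open("top0.pkl","rb"))
h=ray(t,np.array([(180,215),(450,298)])/8+[89.5,179.5],.05); print("plate",h.mean(0),np.degrees(np.arctan2(*(h[0]-h[1])[[1,0]]))-90)
h=ray(t0,np.array([(160,181),(436,265)])/10+[99.5,189.5],.045); print("stack",h.mean(0))
print("short plate image diff",np.abs(t["image"][215:250,275:320].astype(int)-t0["image"][215:250,275:320]).mean())
d=t["depth"]; v,u=np.mgrid[203:224,108:150]
p=cv2.undistortPoints(np.stack([u.ravel(),v.ravel()],1).astype(float).reshape(-1,1,2),K(t),t["dist"]).reshape(-1,2)
P=(np.c_[p,np.ones(len(p))]*d[v,u].reshape(-1,1))@t["attitude"].T+t["eye"]
P=P[np.abs(P[:,2]-.05)<.012]; A=np.c_[P[:,:2]-P[:,:2].mean(0),np.ones(len(P))]
k=np.linalg.lstsq(A,P[:,2],rcond=None)[0]; print("top z",k[2],"slopes deg",np.degrees(k[:2]),len(P))
crop(t,245,165,375,275,6,"pics/t11_case.png")
E
```

```text
plate [0.53378679 0.26458431 0.05      ] -14.835081550404155
stack [0.5333879  0.26496675 0.045     ]
short plate image diff 4.335026455026455
top z 0.049523913672329355 slopes deg [ 0.19976128 -0.00770693] 730
```

View pics/t11_case.png

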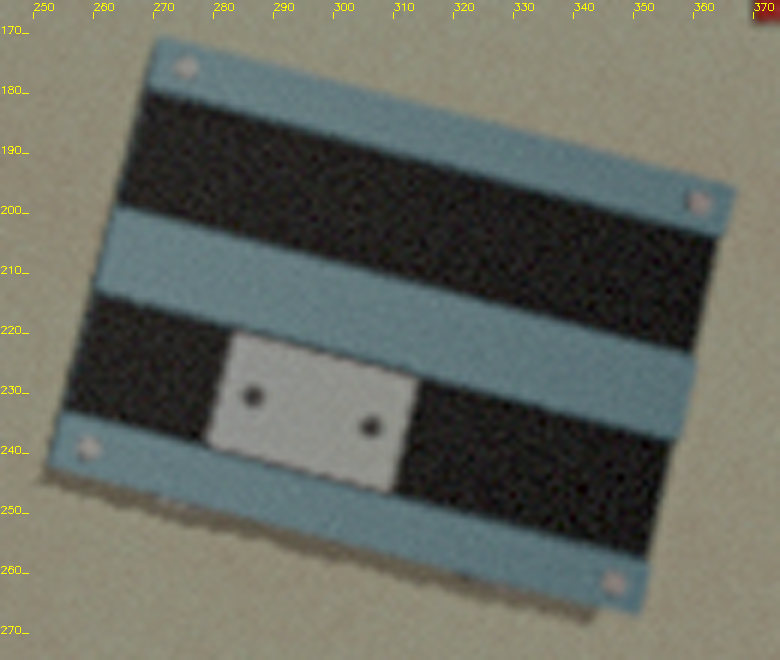

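The short plate is unmoved, with its holes at the same pixels as before. I hand the job in.

```bash
python3 -c "
from cell import hand_in
print(hand_in())"
```

```text
the job is handed in; nothing more can be done
None
```

I pushed the long plate along its lane with shut fingers until it overhung the open edge by about 39 mm, still flat. I then gripped it by that end, carried it over and lowered it onto the stack until about 6 N of contact showed. Only then did I release it and back off, and I handed the job in at about 16.5 s.

**Last checks:**
- **Position:** going by the holes in the top view, the plate's centre is about 0.6 mm from the stack's centre. Its yaw agrees with the stack's within about 0.2°.
- **Flatness:** the top face is at 49.5 mm with a slope of 0.2°.
- **Short plate:** its hole marks are at the same pixels as at the start.
- **Clearance:** the arm is clear of everything, about 0.14 m from the plate with the fingertips about 0.19 m up.

**Disagreements:** none of the checks failed. My stack estimates (outline, holes, wrist view) differed by 2–3 mm and about 1.4° in yaw. The tool drifted to about 1° of tilt, so the held plate was about 0.7° off level before release, but it lies flat now.

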